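# Find the slack leaf spring and trip its toggle

### The arm

A 6-joint arm with a two-finger parallel gripper is mounted at the origin on a cart in front of the work surface, level with it; the furniture and walls round the work are solid. World frame = base frame: x ahead of the robot, y to its left, z up, the work surface at z = 0. Lengths are in m, angles in rad, forces in N, time in s.
With the tool pointing down it reaches from about 0.35 to 0.775 m from the base axis. Payload 7.3 kg.
Tool frame: the origin (TCP) lies at the very end of the fingers, on their centre line; the grasp point (between the pads) lies behind it (ctrl.grip_point_offset is the z of the grasp point in the tool frame, in m); z points along the fingers, y is the line along which they close (so a half turn about z gives the same grasp; the last joint's range is limited). The gripper opens to 92 mm and grips with 3 to 60 N. Pads are 19 mm wide; open, the fingers measure 130 mm over their backs; the gripper's body (75 mm by 190 mm) begins 47 mm behind the grasp point.
Start: joints at [1.042, 0.342, 1.524, -0, 1.275, -0.146], TCP at [0.196, 0.487, 0.194] pointing down, gripper open.
Joint ranges: [-2.53, 2.53], [-0.77, 2.02], [0.04, 2.7], [-1, 4.14], [0.28, 2.66], [-3.11, 3.11]. Speed limits (rad/s): [2.57, 2.57, 3.14, 3.14, 3.14, 3.14].

### API

Orientations are given as a unit quaternion [w, x, y, z].
In Python, from workcell import ctrl gives the robot as it stands. Calls block until the motion is done:
- ctrl.reach(position, orientation): joint-space move of the TCP to a pose.
- ctrl.line_to(position, rot=None, max_speed=0.15, force_limit=None): straight line of the TCP; rot=None keeps the orientation; max_speed is the mean speed in m/s. With force_limit (N) it stops when the force on the tool has changed by that much, and returns True; else False.
- ctrl.move_j(angles): joint-space move.
- ctrl.gripper_open() and ctrl.close(squeeze=None): open the fingers fully, or close them until they stop; squeeze is the grip in N (None keeps the last).
- ctrl.dwell(seconds).
- ctrl.inverse_kinematics(position, orientation): joint angles nearest the present ones, or None.
- ctrl.read_state(): the state.
- ctrl.snapshot(name): name is "side" or "top" or "wrist"; returns the picture (400x640x3 uint8, red, green, blue); there is no depth.
- ctrl.camera_model(name): a dict with "camera_matrix" (3x3 intrinsics, pixels), "k1" (the pictures are not rectified: a ray, as slopes to the right and down, at radius r is drawn at 1 + k1 r^2 times it, then the intrinsics apply), "R" (3x3) and "t" (3): a world point X has camera coordinates R X + t; the wrist camera has in their place "tool_from_camera" (4x4, takes a point from camera to tool coordinates, whose origin is the TCP and whose axes are the flange's). Camera axes: x right, y down, z forward; pixel columns grow to the right and rows downward; lengths in m; the calibration is good to about 2 mm. A picture is of the moment at which its call begins: read the wrist's pose just before it. camera_model takes no time and is no camera call.
A pose or a line that the arm cannot do raises ctrl.MotionError and nothing moves.
- ctrl.sign_off(): hands the job in; it is judged then, once.
The state is a dict: "t": time; "joints": joint angles; "qvel": joint speeds; "joint_efforts": joint torques, N m; "ee_pos": TCP position; "ee_rot": TCP orientation; "force": force on the tool from outside, world axes, zero at the start; "ft_torque": the same for the moment, N m; "opening": opening from 0.0 (shut) to 1.0 (fully open); "finger_force": force on a finger pad.
Only numpy, scipy, OpenCV 4.12 (cv2) and the standard library are available. Lean on these libraries where they do the work, as an engineer would, in place of code of your own. Each camera call takes 0.05 s, during which the arm holds its last target. There are 200 camera calls.

### The job

One of the three clamped leaf springs has gone slack: press the free tip of each one gently down until it bears on its stop, never with more than 20 N, and feel how stiff it is. Then flip the toggle on the unit with the slackest spring fully over towards its clamp, and leave the other toggles and everything else on the bench as they are.

Things in the scene. Friction and masses are not known exactly. Their poses are not given: they have to be found in the camera images.
- spring_p: one of three test units that look alike, fixed to the worktop: aluminium base 130 (x) x 90 (y) x 10 mm, origin at the centre of its underside, z up, x from the leaf's free tip to its clamp. A steel leaf 16 mm wide runs along x at y = +22 mm, upper face 41.6 mm high, clamped from x = +30 mm on (blue block, dark jaw, screw heads 55 mm high), a brass stop screw under its tip. Toggle at x = 0, y = -24 mm
- pad_p (a point): centre of the top of the brass pressing pad (16 mm diameter, 5 mm high) at the leaf's free tip on spring_p, x = -50 mm, 46.6 mm above the worktop when free. It gives evenly for 7 to 13 mm (each unit differs), then meets its stop hard, and springs back. Two springs are sound (over 0.9 N per mm), one is slack (under 0.6 N per mm)
- leaf_p: the steel leaf of spring_p, 92 mm long and 1.6 mm thick, with its pad; origin in its middle plane at the clamp's edge, x towards the clamp, tilts as it is pressed
- telltale_p (a joint): red tell-tale pin under the leaf of spring_p, 20 mm from the pad towards the clamp: how far (m) the leaf has pushed it down, 0 at the start; it goes down three quarters as far as the pad does and stays at its lowest point when the leaf springs back
- toggle_p_tip (a point): centre of the red ball (18 mm diameter) at the end of the toggle lever on spring_p, 69.5 mm above the worktop at the start, 45 mm from the pivot on a grey block 36 x 28 mm, top 30 mm high; it swings in the unit's x-z plane, half a radian either side of upright; pushing it over takes about 2 N
- toggle_p (a joint): angle (rad) of the toggle of spring_p: 0 leaning away from the clamp (towards the unit's -x, as at the start), 1.0 when fully over towards the clamp (+x); stays where it is left
- spring_q: one of three test units that look alike, fixed to the worktop: aluminium base 130 (x) x 90 (y) x 10 mm, origin at the centre of its underside, z up, x from the leaf's free tip to its clamp. A steel leaf 16 mm wide runs along x at y = +22 mm, upper face 41.6 mm high, clamped from x = +30 mm on (blue block, dark jaw, screw heads 55 mm high), a brass stop screw under its tip. Toggle at x = 0, y = -24 mm
- pad_q (a point): centre of the top of the brass pressing pad (16 mm diameter, 5 mm high) at the leaf's free tip on spring_q, x = -50 mm, 46.6 mm above the worktop when free. It gives evenly for 7 to 13 mm (each unit differs), then meets its stop hard, and springs back. Two springs are sound (over 0.9 N per mm), one is slack (under 0.6 N per mm)
- leaf_q: the steel leaf of spring_q, 92 mm long and 1.6 mm thick, with its pad; origin in its middle plane at the clamp's edge, x towards the clamp, tilts as it is pressed
- telltale_q (a joint): red tell-tale pin under the leaf of spring_q, 20 mm from the pad towards the clamp: how far (m) the leaf has pushed it down, 0 at the start; it goes down three quarters as far as the pad does and stays at its lowest point when the leaf springs back
- toggle_q_tip (a point): centre of the red ball (18 mm diameter) at the end of the toggle lever on spring_q, 69.5 mm above the worktop at the start, 45 mm from the pivot on a grey block 36 x 28 mm, top 30 mm high; it swings in the unit's x-z plane, half a radian either side of upright; pushing it over takes about 2 N
- toggle_q (a joint): angle (rad) of the toggle of spring_q: 0 leaning away from the clamp (towards the unit's -x, as at the start), 1.0 when fully over towards the clamp (+x); stays where it is left
- spring_r: one of three test units that look alike, fixed to the worktop: aluminium base 130 (x) x 90 (y) x 10 mm, origin at the centre of its underside, z up, x from the leaf's free tip to its clamp. A steel leaf 16 mm wide runs along x at y = +22 mm, upper face 41.6 mm high, clamped from x = +30 mm on (blue block, dark jaw, screw heads 55 mm high), a brass stop screw under its tip. Toggle at x = 0, y = -24 mm
- pad_r (a point): centre of the top of the brass pressing pad (16 mm diameter, 5 mm high) at the leaf's free tip on spring_r, x = -50 mm, 46.6 mm above the worktop when free. It gives evenly for 7 to 13 mm (each unit differs), then meets its stop hard, and springs back. Two springs are sound (over 0.9 N per mm), one is slack (under 0.6 N per mm)
- leaf_r: the steel leaf of spring_r, 92 mm long and 1.6 mm thick, with its pad; origin in its middle plane at the clamp's edge, x towards the clamp, tilts as it is pressed
- telltale_r (a joint): red tell-tale pin under the leaf of spring_r, 20 mm from the pad towards the clamp: how far (m) the leaf has pushed it down, 0 at the start; it goes down three quarters as far as the pad does and stays at its lowest point when the leaf springs back
- toggle_r_tip (a point): centre of the red ball (18 mm diameter) at the end of the toggle lever on spring_r, 69.5 mm above the worktop at the start, 45 mm from the pivot on a grey block 36 x 28 mm, top 30 mm high; it swings in the unit's x-z plane, half a radian either side of upright; pushing it over takes about 2 N
- toggle_r (a joint): angle (rad) of the toggle of spring_r: 0 leaning away from the clamp (towards the unit's -x, as at the start), 1.0 when fully over towards the clamp (+x); stays where it is left
- tape_roll: loose bystander: blue roll of tape lying flat, 72 mm diameter, 18 mm high; origin at the centre of its underside
- red_jar: loose bystander: small white jar with red cap, 46 mm diameter, 45 mm high; origin at the centre of its underside

How it is judged:
By the outcome, as a careful person would: the job done as asked, in the order asked, and still so for the second after the job is handed in, with the robot touching nothing.
It also fails if it takes over 72 s, if anything falls off the work surface, if the arm or the gripper's body presses on something with over 40 N, if the wrist force passes 120 N, or if a joint passes its speed limit or range.

## Working session

There is one attempt and no reset: what is moved stays moved. The work goes in short steps, each a Python script; the robot and the scene stay as the last script left them, time stands still between calls to the robot, and variables do not carry over. Pictures are saved under pics/ and viewed, at most 10 in all, crops included, and the job is handed in when it is done.

```bash
mkdir -p pics && ls && python3 - <<'E'
from workcell import ctrl
import cv2
for n in("top","side"):
    cv2.imwrite(f"pics/{n}0.png",ctrl.snapshot(n)[:,:,::-1]); m=ctrl.camera_model(n); print(n,m)
print(ctrl.camera_model("wrist")); print(ctrl.grip_point_offset, ctrl.read_state())
E
```

```text
pics
top {'camera_matrix': array([[512.43543877,   0.        , 317.70326521],
       [  0.        , 512.43543877, 198.99516778],
       [  0.        ,   0.        ,   1.        ]]), 'k1': -0.08089908674602762, 'R': array([[ 0.02553229, -0.99961275, -0.01106601],
       [-0.99811329, -0.02487255, -0.05613575],
       [ 0.05583877,  0.01247841, -0.99836182]]), 't': array([0.0529361 , 0.52623747, 1.43654218])}
side {'camera_matrix': array([[429.78453275,   0.        , 325.39448749],
       [  0.        , 429.78453275, 198.11800096],
       [  0.        ,   0.        ,   1.        ]]), 'k1': -0.06582298953453862, 'R': array([[-0.99817334, -0.06039415, -0.0015912 ],
       [-0.02695389,  0.46874667, -0.88292132],
       [ 0.05406915, -0.88126563, -0.46951828]]), 't': array([0.55304021, 0.04634196, 1.18266584])}
{'camera_matrix': array([[276.45597614,   0.        , 318.72749328],
       [  0.        , 276.45597614, 201.45648542],
       [  0.        ,   0.        ,   1.        ]]), 'k1': -0.003044772243368683, 'tool_from_camera': array([[ 4.35002978e-04, -9.65545142e-01, -2.60235259e-01,
 
[... 301 characters left out ...]
'joints': array([ 1.04198892e+00,  3.42605476e-01,  1.52488633e+00, -6.78174115e-06,
        1.27539682e+00, -1.45995809e-01]), 'qvel': array([-1.08654782e-03, -2.65974009e-03, -1.23292396e-03,  5.15436326e-05,
        6.24041434e-04,  1.26640525e-03]), 'joint_efforts': array([ 5.67727257e-04, -4.32004309e+01, -2.44692421e+01,  7.19498936e-02,
        5.25375805e-02, -7.22301911e-05]), 'ee_pos': array([0.19588466, 0.48666882, 0.19345145]), 'ee_rot': array([-2.11447723e-04,  1.90238198e-01,  9.81737749e-01, -6.12528666e-04]), 'force': array([-0.94395019,  0.35456739, -0.08437544]), 'ft_torque': array([-0.0082386 , -0.05316255,  0.01704214]), 'finger_force': 0.0, 'opening': 0.9979472310557804}
```

View pics/top0.png

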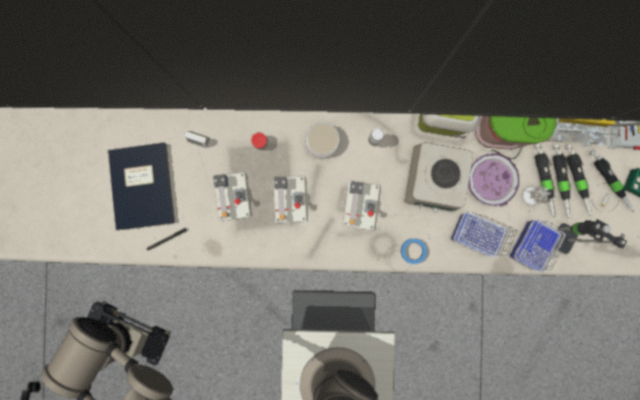

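View pics/side0.png

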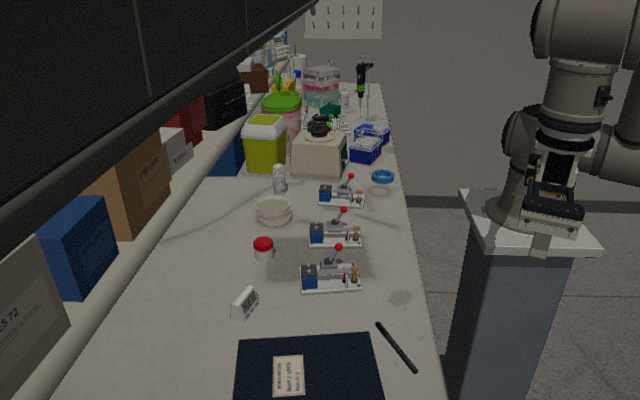

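The top view shows the three units at about (232,197), (290,200) and (362,205), with clamps up (world +x) and red balls to the right of the leaves. Next I locate the balls and crop in.

```bash
cat > h.py <<'E'
from workcell import ctrl
import cv2, numpy as np
from scipy.spatial.transform import Rotation as Rn
def rot(q): return Rn.from_quat([q[1],q[2],q[3],q[0]]).as_matrix()
def quat(M):
    q=Rn.from_matrix(M).as_quat(); return np.array([q[3],q[0],q[1],q[2]])
def down(th):  # tool z down, tool x axis at heading th
    x=np.array([np.cos(th),np.sin(th),0]); z=np.array([0,0,-1.]); return quat(np.column_stack([x,np.cross(z,x),z]))
def ray(name,uv,st=None):
    m=ctrl.camera_model(name); K=m["camera_matrix"]
    p=cv2.undistortPoints(np.array([[uv]],float),K,np.array([m["k1"],0,0,0.]))[0,0]
    d=np.array([p[0],p[1],1])
    if name=="wrist":
        T=m["tool_from_camera"]; W=rot(st["ee_rot"])
        return W@T[:3,3]+st["ee_pos"], W@T[:3,:3]@d
    return -m["R"].T@m["t"], m["R"].T@d
def at(name,uv,z,st=None):
    o,d=ray(name,uv,st); return o+d*(z-o[2])/d[2]
def blobs(mask,mn=3):
    n,_,s,c=cv2.connectedComponentsWithStats(mask.astype(np.uint8)); return [(s[i,4],c[i]) for i in range(1,n) if s[i,4]>=mn]
def red(im):
    r,g,b=[im[:,:,i].astype(int) for i in range(3)]; return (r>110)&(g<0.45*r)&(b<0.45*r)
E
python3 - <<'E'
from h import *
im=cv2.imread("pics/top0.png")[:,:,::-1]
for a,c in blobs(red(im)): print(a,c,at("top",c,.0695))
im2=cv2.imread("pics/side0.png")[:,:,::-1]
for a,c in blobs(red(im2),8): print(a,c)
cv2.imwrite("pics/crop.png",cv2.resize(im[160:240,200:400,::-1],None,fx=4,fy=4,interpolation=cv2.INTER_CUBIC))
E
```

```text
150 [258.6        140.09333333] [0.68003448 0.23236954 0.0695    ]
7 [637.71428571 147.42857143] [ 0.68982313 -0.83324068  0.0695    ]
10 [237.  200.8] [0.5112451  0.28614731 0.0695    ]
10 [297.  204.8] [0.50443929 0.12153632 0.0695    ]
13 [370.38461538 212.61538462] [ 0.48814619 -0.07878381  0.0695    ]
20 [350.75 174.6 ]
25 [343.28 208.4 ]
158 [262.5443038  241.75316456]
37 [338.10810811 246.13513514]
```

View pics/crop.png

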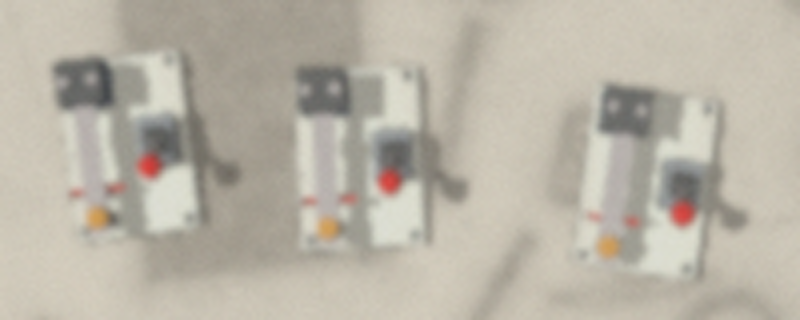

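The crop shows the three pads at crop pixels (97,217), (328,228) and (609,247), the balls at (150,165), (390,182) and (682,213), and the clamps at the top. Next I compute the poses, then hover over the first pad for a close look.

```bash
cat >> h.py <<'E'
def load():
    import json; return json.load(open("units.json"))
E
python3 - <<'E'
from h import *
import json
U=[]
for p,b in [((97,217),(150,165)),((328,228),(390,182)),((609,247),(682,213))]:
    f=lambda c:(200+(c[0]+.5)/4-.5,160+(c[1]+.5)/4-.5)
    P=at("top",f(p),.0466); B=at("top",f(b),.0695); d=(B-P)[:2]
    yaw=np.arctan2(d[1],d[0])-np.arctan2(-46,28.4)
    print(P,B,"dist",np.hypot(*d),"(want .0541) yaw",yaw); U.append(dict(pad=P.tolist(),ball=B.tolist(),yaw=yaw))
json.dump(U,open("units.json","w"))
ctrl.close(10)
for i in (0,1,2):
    u=U[i]
    ctrl.reach([u["pad"][0],u["pad"][1],.13],down(np.pi+u["yaw"]))
    ctrl.dwell(.2)
    st=ctrl.read_state(); im=ctrl.snapshot("wrist")
    cv2.imwrite(f"pics/w{i}.png",im[:,:,::-1])
    json.dump({k:np.asarray(st[k]).tolist() for k in("ee_pos","ee_rot")},open(f"pics/w{i}.json","w"))
    print(i,st["t"],st["ee_pos"],st["joints"][5],st["force"],st["opening"],[(a,c) for a,c in blobs(red(im),15)])
E
```

```text
[0.47505477 0.32552192 0.0466    ] [0.51104834 0.28579635 0.0695    ] dist 0.053606510147344195 (want .0541) yaw 0.1830414411264677
[0.47159826 0.16443819 0.0466    ] [0.50356134 0.12117081 0.0695    ] dist 0.053793160180768906 (want .0541) yaw 0.0831424600412548
[ 0.46339467 -0.03020203  0.0466    ] [ 0.48742209 -0.07809128  0.0695    ] dist 0.053578885100124624 (want .0541) yaw -0.08807941634102945
0 2.975 [0.47444353 0.32640475 0.13035541] -1.2857693824411138 [-0.28803787 -0.86209576 -0.09061526] 0.006624635118304831 [(np.int32(25), array([153.08, 181.44])), (np.int32(32), array([178.34375, 183.78125])), (np.int32(252), array([ 96.75      , 193.62698413])), (np.int32(31), array([306.58064516, 212.06451613])), (np.int32(27), array([331.33333333, 212.77777778])), (np.int32(121), array([272.        , 226.72727273]))]
1 3.9083 [0.47168811 0.16575001 0.12993053] -1.471752350481039 [ 0.52356938  0.67348903 -0.22532419] 0.0020542188925324672 [(np.int32(23), array([118.        , 186.69565217])), (np.int32(221), array([ 55.2081448 , 196.63348416])), (np.int32(34), array([143.64705882, 191.32352941])), (np.int32(32), array([306.15625, 212.03125])), (np.int32(29), array([331.24137931, 212.20689655])), (np.int32(99), array([270.92929293, 227.09090909])), (np.int32(19), array([480.57894737, 225.73684211])), (np.int32(41), array([454.95121951, 227.46341463])), (np.int32(178), array([439.08426966, 249.57303371]))]
2 4.9583 [ 0.46358798 -0.02887486  0.12997215] -1.712771647436737 [ 0.51708221  0.56952344 -0.87562049] 0.0007294884811948089 [(np.int32(44), array([491.36363636, 206.02272727])), (np.int32(36), array([305.33333333, 211.66666667])), (np.int32(30), array([330.9, 212.3])), (np.int32(238), array([479.84453782, 230.02941176])), (np.int32(117), array([270.53846154, 226.56410256]))]
```

View pics/w1.png

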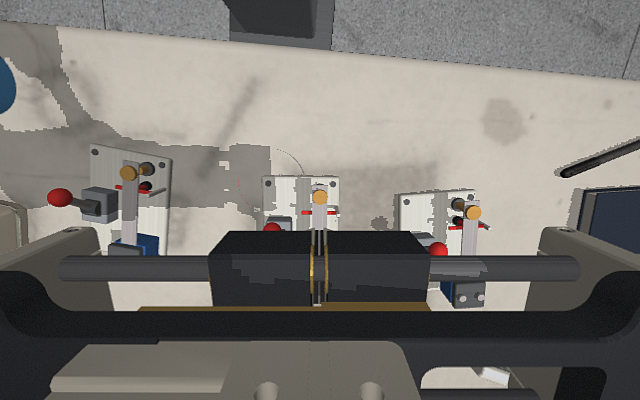

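Wrist view over the middle unit: pad at about (320,196), tell-tale marks at (306,212) and (331,212), base edges vertical so the yaw is good. I check the fingertips and pad positions.

```bash
python3 - <<'E'
from h import *
import json
for i in range(3):
    im=cv2.imread(f"pics/w{i}.png")[:,:,::-1]; st={k:np.array(v) for k,v in json.load(open(f"pics/w{i}.json")).items()}
    r,g,b=[im[:,:,j].astype(int) for j in range(3)]
    m=(r>120)&(g>.5*r)&(g<.85*r)&(b<.5*r)
    for a,c in blobs(m,40):
        if c[1]<226: print(i,a,c,at("wrist",c,.0466,st)[:2])
    R=[c for a,c in blobs(red(im),15)]
    print([at("wrist",c,.03,st)[:2].round(4) for c in R])
im=cv2.imread("pics/w1.png"); cv2.imwrite("pics/w1c.png",cv2.resize(im[175:320,240:400],None,fx=4,fy=4))
E
```

```text
0 171 [161.78362573 165.76023392] [0.47092179 0.16722408]
0 169 [320.10059172 197.10059172] [0.4735808  0.32814844]
[array([0.4936, 0.1498]), array([0.4912, 0.1766]), array([0.5184, 0.09  ]), array([0.4972, 0.3175]), array([0.493 , 0.3445]), array([0.5212, 0.2824])]
1 166 [126.85542169 173.07831325] [ 0.46270523 -0.02745988]
1 166 [319.56024096 196.84939759] [0.47065616 0.166982  ]
1 158 [473.47468354 212.46835443] [0.47364146 0.32790972]
[array([ 0.4821, -0.0497]), array([ 0.4992, -0.1192]), array([ 0.4849, -0.0226]), array([0.4933, 0.1542]), array([0.4911, 0.1817]), array([0.5142, 0.1162]), array([0.4926, 0.3496]), array([0.497 , 0.3214]), array([0.5251, 0.3091])]
2 169 [510.47928994 188.59763314] [0.47067273 0.16664335]
2 166 [319.37349398 196.5060241 ] [ 0.46239858 -0.02764838]
[array([0.4933, 0.159 ]), array([ 0.4824, -0.0448]), array([ 0.4855, -0.0168]), array([0.5205, 0.1482]), array([ 0.4964, -0.0853])]
```

View pics/w1c.png

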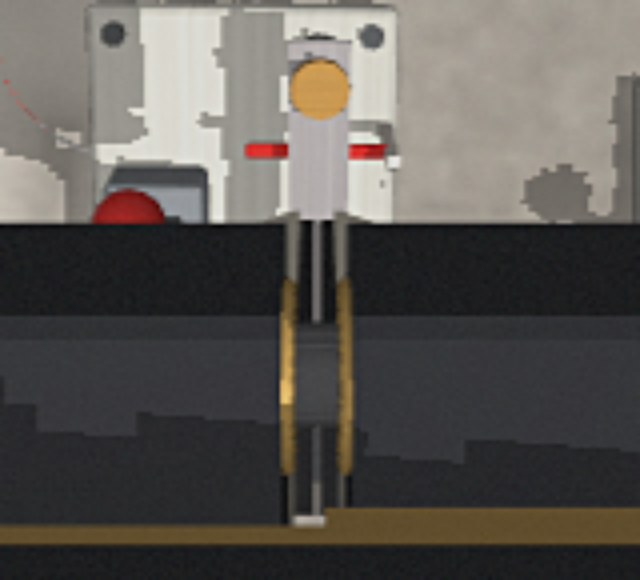

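The pads agree within 2 mm between the top and wrist views. I press the unit the arm is over (unit 2) in small steps.

```bash
cat >> h.py <<'E'
PAD=[(.4739,.3274),(.4708,.1664),(.4627,-.0282)]; YAW=[.168,.082,-.1]
def fz(n=6):
    v=[]
    for _ in range(n): ctrl.dwell(.015); v.append(ctrl.read_state()["force"][2])
    return np.mean(v)
def press(i):
    x,y=PAD[i]; q=down(np.pi+YAW[i])
    ctrl.reach([x,y,.10],q); ctrl.line_to([x,y,.054],rot=q,max_speed=.08); ctrl.dwell(.15)
    f0=fz(12); L=[]; z=.048; why="end"
    while z>.031:
        hit=ctrl.line_to([x,y,z],max_speed=.02,force_limit=3.5)
        s=ctrl.read_state(); f=fz(4)-f0; L.append((s["ee_pos"][2],f))
        if f>15.5: why="limit"; break
        A=np.array([l for l in L if l[0]<.0455])
        if len(A)>5:
            c=np.polyfit(A[:-1,0],A[:-1,1],1); res=f-np.polyval(c,s["ee_pos"][2])
            if res>1.2: why="stop"; break
        if hit: why="hit"; break
        z-=.001 if z>.0405 else .0004
    A=np.array([l for l in L if l[0]<.0455]); c=np.polyfit(A[:-1,0],A[:-1,1],1)
    print(i,why,"k N/mm",-c[0]/1000,"free z",-c[1]/c[0]); print(np.round(np.array(L)*[1000,1],2).tolist())
    print("t",ctrl.read_state()["t"])
    ctrl.line_to([x,y,.10],max_speed=.1); print("t",ctrl.read_state()["t"])
E
python3 -c "
from h import *
press(2)"
```

```text
2 end k N/mm 0.0054950062440572035 free z 0.05655320948779639
[[47.82, 0.16], [46.97, 0.08], [45.95, 0.57], [44.93, 0.28], [43.93, -0.16], [42.92, -0.26], [41.93, 0.2], [40.95, -0.42], [39.93, 0.05], [39.59, -0.06], [39.16, 0.42], [38.76, 0.64], [38.35, 0.42], [37.98, 0.21], [37.58, 0.08], [37.16, 0.13], [36.76, 0.18], [36.38, 0.38], [35.98, -0.38], [35.57, 0.35], [35.17, 0.17], [34.76, 0.07], [34.36, -0.03], [33.98, 0.12], [33.57, 0.34], [33.17, -0.18], [32.77, 0.06], [32.37, -0.17], [31.98, 0.23], [31.58, 0.23], [31.17, 0.38]]
t 16.35
t 17.1917
```

No contact was felt. I look before trying again.

```bash
python3 - <<'E'
from h import *
x,y=PAD[2]
ctrl.line_to([x,y,.055],max_speed=.1)
st=ctrl.read_state(); a=ctrl.snapshot("wrist"); b=ctrl.snapshot("side"); print(st["t"],st["ee_pos"],st["opening"],rot(st["ee_rot"]).round(3).tolist())
np.save("pics/a.npy",a)
A=cv2.resize(a[130:330,200:440],(720,600)[:2],interpolation=cv2.INTER_CUBIC)[:,:,::-1]
cv2.imwrite("pics/w_low.png",A)
cv2.imwrite("pics/s_low.png",cv2.resize(b[130:230,270:430],None,fx=5,fy=5,interpolation=cv2.INTER_CUBIC)[:,:,::-1])
E
```

```text
17.7917 [ 0.46276337 -0.0282154   0.05494967] 0.008272207290981907 [[-0.995, 0.1, -0.0], [0.1, 0.995, 0.0], [0.0, 0.0, -1.0]]
```

View pics/w_low.png

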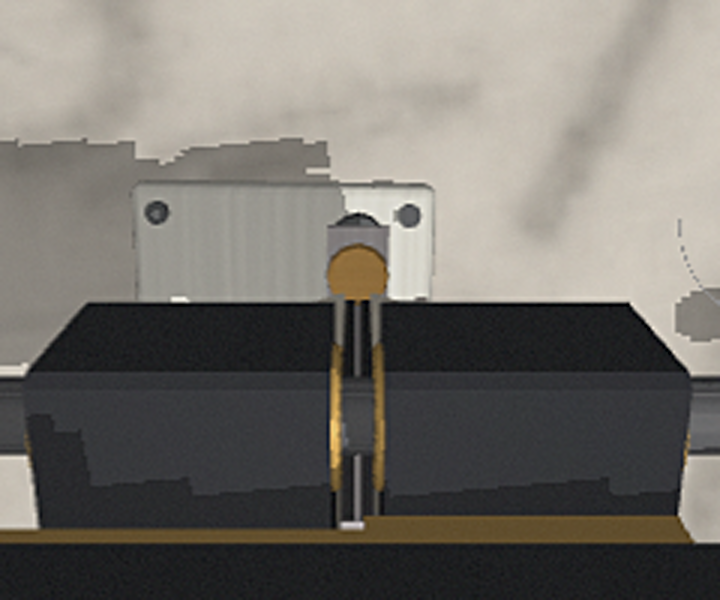

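View pics/s_low.png

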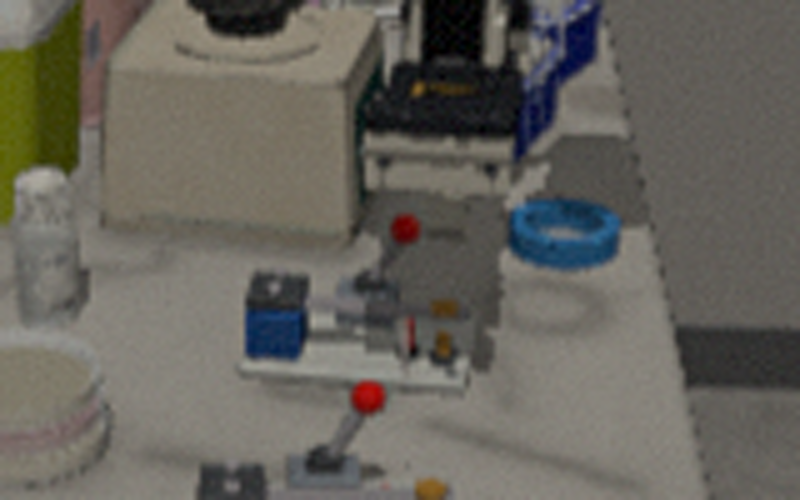

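The wrist crop shows the pad at crop (358,272) uncovered where the fingertips should hide it. In the side crop the pad (445,308) is untouched, with the gripper well above it. I lift clear and inspect the gripper with the TCP projected in, closed and open.

```bash
cat >> h.py <<'E'
def proj(name,X,st=None):
    m=ctrl.camera_model(name)
    if name=="wrist":
        T=np.linalg.inv(m["tool_from_camera"]); X=rot(st["ee_rot"]).T@(np.array(X)-st["ee_pos"]); R,t=T[:3,:3],T[:3,3]
    else: R,t=m["R"],m["t"]
    c=R@np.array(X)+t; p=c[:2]/c[2]; p=p*(1+m["k1"]*(p@p)); K=m["camera_matrix"]
    return K[:2,:2]@p+K[:2,2]
E
python3 - <<'E'
from h import *
ctrl.line_to([.4627,-.0282,.14],max_speed=.25)
ctrl.reach([.45,.45,.16],down(np.pi/2))
ims=[]
def grab():
    ctrl.dwell(.1); st=ctrl.read_state(); s=ctrl.snapshot("side").copy(); w=ctrl.snapshot("wrist").copy(); 
    p=st["ee_pos"]; c=proj("side",p).astype(int); print(st["t"],p,st["opening"],c,proj("side",p+[0,0,.066]),proj("wrist",p,st))
    cv2.imwrite(f"pics/g{len(ims)}s.png",s[:,:,::-1]);cv2.imwrite(f"pics/g{len(ims)}w.png",w[:,:,::-1])
    s[c[1],c[0]]=(255,0,255)
    a=s[max(0,c[1]-95):,:][:110,c[0]-70:c[0]+70]; a=cv2.resize(a,(400,300),interpolation=cv2.INTER_CUBIC)
    b=cv2.resize(w[100:340,160:480],(400,300)); ims.append(np.hstack([a,b]))
grab(); ctrl.gripper_open(); grab()
cv2.imwrite("pics/grip.png",np.vstack(ims)[:,:,::-1])
E
```

```text
20.5167 [0.45045352 0.44931056 0.15988051] 0.009118625649631491 [369 258] [371.62542572 225.75302578] [318.84587412 226.20350531]
22.175 [0.4500087  0.45000337 0.15999565] 1.0016174093283698 [369 258] [371.91506617 225.92298814] [318.84543398 226.20363293]
```

View pics/grip.png

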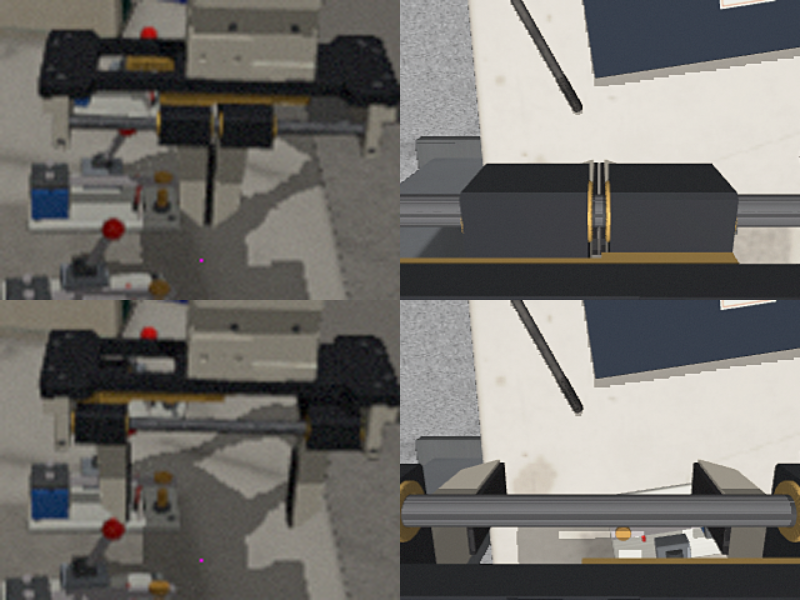

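The closed and open side views show the fingertips ending about 25–36 mm short of the nominal TCP (magenta dot), though centred on it. So the first press stopped above the pad. I search for contact lower down, force-guarded.

```bash
cat >> h.py <<'E'
def press(i,z0=.028):
    x,y=PAD[i]; q=down(np.pi+YAW[i]); T=lambda: ctrl.read_state()["t"]
    ctrl.reach([x,y,.07],q); ctrl.line_to([x,y,z0],rot=q,max_speed=.15); ctrl.dwell(.15)
    f0=fz(10)
    hit=ctrl.line_to([x,y,.002],max_speed=.02,force_limit=2.0)
    z=ctrl.read_state()["ee_pos"][2]; L=[(z,fz(4)-f0)]; print(i,"contact",hit,L,T()); why="end"
    if hit and L[0][1]>1.0:
        zc=z
        while z>zc-.014:
            z-=.0007
            h=ctrl.line_to([x,y,z],max_speed=.02,force_limit=3.5 if L[-1][1]<12 else 2.5)
            s=ctrl.read_state(); f=fz(4)-f0; A=np.array(L); L.append((s["ee_pos"][2],f))
            if h: why="hit"; break
            if f>16: why="limit"; break
            if len(A)>5 and f-np.polyval(np.polyfit(A[:,0],A[:,1],1),s["ee_pos"][2])>1.2: why="stop"; break
        A=np.array(L)[:-1]; c=np.polyfit(A[:,0],A[:,1],1)
        print(why,"k",-c[0]/1000,"z at 0N",-c[1]/c[0])
    print(np.round(np.array(L)*[1000,1],2).tolist())
    ctrl.line_to([x,y,.07],max_speed=.2); print("t",T())
    return -c[1]/c[0]
E
python3 -c "
from h import *
ctrl.close(10)
press(0)"
```

```text
0 contact True [(np.float64(0.011497444684408505), np.float64(3.8592358481038946))] 27.0417
stop k 1.2425517741256895 z at 0N 0.014323566915184365
[[11.5, 3.86], [10.82, 3.88], [10.11, 5.56], [9.5, 5.76], [8.9, 6.9], [8.3, 7.21], [7.7, 8.15], [7.08, 8.99], [6.57, 9.87], [6.31, 13.13]]
t 30.3667
```

Unit 0 is sound at 1.24 N/mm, and it met its stop after 8 mm at 13 N. The tip offset is 32 mm. Now the other two.

```bash
python3 -c "
from h import *
press(1,.018)
press(2,.018)"
```

```text
1 contact True [(np.float64(0.011293534297773224), np.float64(3.0200827107966948))] 32.3917
stop k 1.1498555138898139 z at 0N 0.013950694926566282
[[11.29, 3.02], [10.7, 3.71], [9.97, 4.51], [9.29, 5.65], [8.65, 6.16], [8.04, 6.87], [7.38, 7.25], [6.75, 8.23], [6.14, 8.82], [5.51, 9.72], [4.9, 10.6], [4.57, 13.7]]
t 36.3583
2 contact True [(np.float64(0.00958201149714017), np.float64(1.7428823687827089))] 38.5417
stop k 0.6498115978188541 z at 0N 0.012412826259799123
[[9.58, 1.74], [8.91, 2.27], [8.2, 2.77], [7.47, 3.06], [6.78, 3.97], [6.09, 4.03], [5.4, 4.69], [4.73, 4.83], [4.06, 5.73], [3.39, 5.6], [2.78, 6.24], [2.4, 9.66]]
t 42.5167
```

The force at the stop and travel give unit 0 about 1.24 N/mm, unit 1 about 1.15 and unit 2 about 0.55. Unit 2, the rightmost, is slack, so I flip its toggle.

```bash
python3 - <<'E'
from h import *
c,s=np.cos(YAW[2]),np.sin(YAW[2]); R=np.array([[c,-s],[s,c]])
W=lambda x,y,z: np.r_[np.array(PAD[2])+R@(np.array([x+50,y-22])/1000),z]
q=down(np.pi+YAW[2])
ctrl.reach(W(-54,-25,.08),q); ctrl.line_to(W(-54,-25,.0255),max_speed=.12)
ctrl.dwell(.1); f0=ctrl.read_state()["force"]
h=ctrl.line_to(W(9,-25,.0255),max_speed=.04,force_limit=8)
st=ctrl.read_state(); print(h,st["t"],1e3*R.T@(st["ee_pos"][:2]-PAD[2])+[-50,22],R.T@(st["force"]-f0)[:2])
ctrl.line_to(W(-30,-25,.0255),max_speed=.12); ctrl.line_to(W(-30,-25,.10),max_speed=.2)
ctrl.reach([.40,-.25,.2],q); ctrl.dwell(.1)
print(ctrl.read_state()["t"])
t=ctrl.snapshot("top"); si=ctrl.snapshot("side")
for a,p in blobs(red(t)): print(a,p,at("top",p,.0695))
a=cv2.resize(t[150:250,200:400],(800,400),interpolation=cv2.INTER_CUBIC)[:300]
b=cv2.resize(si[150:300,230:430],(400,300),interpolation=cv2.INTER_CUBIC); b=np.hstack([b,b*0])
cv2.imwrite("pics/end.png",np.vstack([a,b])[:,:,::-1])
E
```

```text
True 44.8333 [  1.63066793 -24.81321009] [-2.15312124 -1.35274866]
46.7333
151 [258.72847682 140.09933775] [0.6800254  0.23201402 0.0695    ]
7 [637.71428571 147.42857143] [ 0.68982313 -0.83324068  0.0695    ]
12 [372.25       197.58333333] [ 0.52924913 -0.08305267  0.0695    ]
10 [237.  200.8] [0.5112451  0.28614731 0.0695    ]
10 [297.  204.8] [0.50443929 0.12153632 0.0695    ]
```

View pics/end.png

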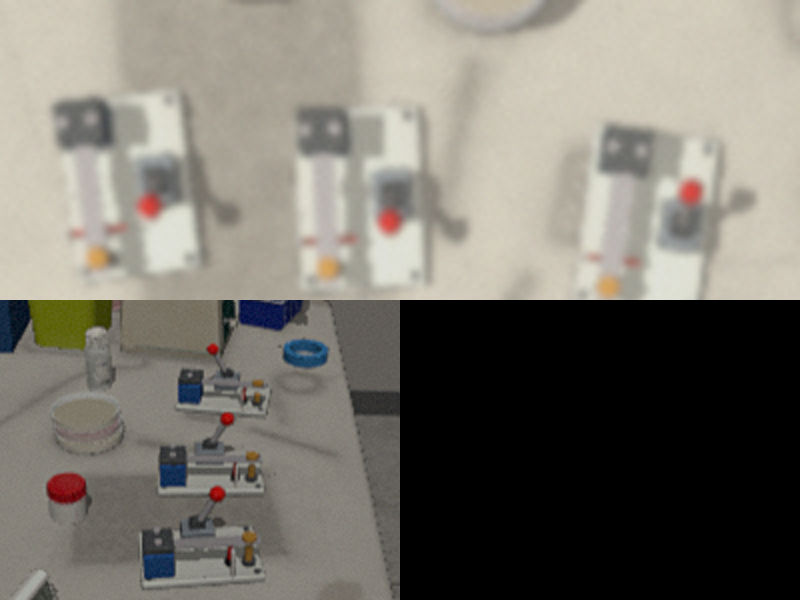

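The picture shows the right toggle over towards its clamp (ball at (691,192) in the crop), with the others and the bystanders unmoved. Ball travel was 41.3 mm of a possible 43.1, so I push once more, slowly, to be sure it is fully over.

```bash
python3 - <<'E'
from h import *
c,s=np.cos(YAW[2]),np.sin(YAW[2]); R=np.array([[c,-s],[s,c]])
W=lambda x,y,z: np.r_[np.array(PAD[2])+R@(np.array([x+50,y-22])/1000),z]
q=down(np.pi+YAW[2])
ctrl.reach(W(-30,-25,.10),q); ctrl.line_to(W(-30,-25,.0255),max_speed=.12); ctrl.line_to(W(-5,-25,.0255),max_speed=.08)
ctrl.dwell(.1); f0=ctrl.read_state()["force"]; x=-5
while x<8:
    x+=1; h=ctrl.line_to(W(x,-25,.0255),max_speed=.02,force_limit=12)
    st=ctrl.read_state(); f=(R.T@(st["force"]-f0)[:2])[0]; print(x,h,(1e3*R.T@(st["ee_pos"][:2]-PAD[2]))[0].round(2)-50,f.round(2))
    if h or f<-10: break
ctrl.line_to(W(-30,-25,.0255),max_speed=.12); ctrl.line_to(W(-30,-25,.10),max_speed=.2)
ctrl.reach([.40,-.25,.2],q); ctrl.dwell(.1)
print(ctrl.read_state()["t"])
for a,p in blobs(red(ctrl.snapshot("top"))): print(a,p,at("top",p,.0695))
E
```

```text
-4 False -4.119999999999997 -1.27
-3 False -2.9399999999999977 0.05
-2 False -1.9200000000000017 0.04
-1 False -0.9399999999999977 -0.07
0 False 0.04999999999999716 0.75
1 False 1.0399999999999991 -0.36
2 False 1.6199999999999974 -1.85
3 False 2.020000000000003 -5.19
4 False 2.200000000000003 -7.62
5 False 2.3299999999999983 -9.81
6 False 2.4200000000000017 -12.51
53.7333
148 [258.63513514 140.14189189] [0.67990154 0.23226785 0.0695    ]
7 [637.71428571 147.42857143] [ 0.68982313 -0.83324068  0.0695    ]
11 [372.09090909 197.63636364] [ 0.52909352 -0.08262163  0.0695    ]
10 [237.  200.8] [0.5112451  0.28614731 0.0695    ]
10 [297.  204.8] [0.50443929 0.12153632 0.0695    ]
```

The push met a hard end stop at the same place (12 N, no further travel), so the toggle is fully over.

```bash
python3 -c "
from workcell import ctrl
print(ctrl.sign_off())"
```

```text
the job is handed in; nothing more can be done
None
```

The slack spring is on the rightmost unit (about 0.55 N/mm, against 1.24 and 1.15 for the others); all three were pressed to their stops at under 14 N, that unit's toggle is fully over against its end stop, and the job was handed in at about 54 s.

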